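# Push the suction pump's selector lever through its H-gate

### The job

Engage the suction-pump speed that the recipe pin calls for: push the black-knobbed lever out of its rest slot, along the cross channel of the H-gate and fully home into the slot that the tall mushroom-headed brass pin stands behind (the other three slots have low plugs). Push only with closed fingertips or the outside of the fingers, do not grip or force the lever, and do not run it into any other of the four slots. Leave the cups, weights and tools where they stand, and end clear of the lever.

Things in the scene. Friction and masses are not known exactly. Their poses are not given: they have to be found in the camera images.
- gearbox: Grey suction-pump gearbox fixed to the table, case 200 x 180 mm, flat steel gate plate (210 x 190 mm) on top, 120 mm above the table; a lower housing, 70 mm high, on its left (+y) flank reaches to y = 215 mm. Origin on the table under the gate's middle; own x points to the plate's far edge, own y to its left, z up; yaw up to 0.35 rad either way
- gate (a point): Middle of the gate, on the plate's top. In gearbox axes the knob's centre can go: along a cross channel at x = 0, from y = -50 to +50 mm; from its ends (y = +50, -50) into four slots, two far (to x = +50 mm), two near (to x = -50 mm); at y = 0 into the rest slot, near side only (to x = -50). Sideways play in slots and channel about 6 mm each way, ends sprung: 10 N gives 3 mm
- lever: The selector lever: steel rod 12 mm thick with a black ball on top, rising through the gate plate. It leans on a pivot 20 mm above the table, as the gate allows. It stays where it is left; about 3 N at the ball moves it (a little more when fast). Origin at the pivot, own z along the rod to the ball
- knob (a point): Centre of the black ball, 40 mm in diameter, on top of the lever, 190 mm from the pivot: 210 mm above the table when the lever is upright, 197 to 210 mm elsewhere. Nothing else near it on the gearbox is higher than 155 mm above the table
- fore_aft (a joint): lean of the lever along the gearbox's x, rad: 0 in the cross channel, about +0.27 at the end of a far slot, about -0.27 at the end of a near slot; starts between -0.25 and -0.16, in the rest slot
- sideways (a joint): lean of the lever along the gearbox's y, rad: 0 in the rest slot, about +0.27 in the two left (+y) slots, about -0.27 in the two right (-y) slots
- pin: The tall brass recipe pin: 35 mm high, stem 12 mm, with a mushroom head 25 mm across on top. It stands on the gate plate in line with the wanted slot, 85 mm (in x) and 50 mm (in y) from the gate's middle, so 35 mm beyond the knob's place at the slot end. Origin: centre of its underside, axes parallel to the gearbox's. Which of the four corners it is at changes from run to run
- plug_a: A low brass blanking plug (16 mm across, 5 mm high) on the gate plate beyond the end of one of the four slots: that slot is not wanted. Origin: centre of its underside, 120 mm above the table, axes parallel to the gearbox's. Which corner it is at changes from run to run
- plug_b: A low brass blanking plug (16 mm across, 5 mm high) on the gate plate beyond the end of one of the four slots: that slot is not wanted. Origin: centre of its underside, 120 mm above the table, axes parallel to the gearbox's. Which corner it is at changes from run to run
- plug_c: A low brass blanking plug (16 mm across, 5 mm high) on the gate plate beyond the end of one of the four slots: that slot is not wanted. Origin: centre of its underside, 120 mm above the table, axes parallel to the gearbox's. Which corner it is at changes from run to run
- weight_a_mid (a point): Loose bystander, to be left alone: round cast-iron weight, 90 mm across, 45 mm high. Point: middle of it
- weight_b_mid (a point): Loose bystander, to be left alone: round cast-iron weight, 90 mm across, 45 mm high. Point: middle of it
- dye_cup_mid (a point): Loose bystander, to be left alone: small open brass cup, 66 mm across, 55 mm high, standing on the gearbox's low left housing (its base 70 mm above the table). Point: middle of it
- dye_can_mid (a point): Loose bystander, to be left alone: open steel mug-like can, 84 mm across, 85 mm high. Point: middle of it
- brush_mid (a point): Loose bystander, to be left alone: hand brush about 180 mm long, lying left of the gearbox. Point: middle of it
- jar_mid (a point): Loose bystander, to be left alone: amber glass jar with a steel cap, 60 mm across, 75 mm high. Point: middle of it

How it is judged:
By the outcome, as a careful person would: the job done as asked, in the order asked, and still so for the second after the job is handed in, with the robot touching nothing.
It also fails if it takes over 58 s, if anything falls off the work surface, if the arm or the gripper's body presses on something with over 40 N, if the wrist force passes 120 N, or if a joint passes its speed limit or range.

### The arm

A 7-joint arm with a two-finger parallel gripper is mounted at the origin on the work surface. World frame = base frame: x ahead of the robot, y to its left, z up, the work surface at z = 0. Lengths are in m, angles in rad, forces in N, time in s.
With the tool pointing down it reaches from about 0.35 to 0.9 m from the base axis. Payload 8.1 kg.
Tool frame: the origin (TCP) lies between the finger pads; the fingertips stand 14 mm ahead of it and the grasp point (between the pads) lies 5 mm behind it; z points along the fingers, y is the direction in which the jaws open and shut (so a half turn about z gives the same grasp; the last joint's range is limited). The gripper opens to 85 mm and grips with 20 to 120 N. Pads are 22 mm wide; open, the fingers measure 114 mm over their backs; the gripper's body (76 mm by 85 mm) begins 54 mm behind the grasp point. The pads swing forward as they close: fully open they stand 13 mm farther back than shut.
Start: joints at [-1.216, 0.434, 0.025, 1.573, -0.012, 1.134, -0.075], TCP at [0.276, 0.561, 0.216] pointing down, gripper open.
Joint ranges: [-2.62, 2.62], [-0.44, 2.09], [-1.27, 1.32], [0.08, 2.57], [-1.32, 4.46], [0.12, 2], [-2.74, 2.74]. Speed limits (rad/s): [2.22, 2.22, 3.01, 3.01, 3.14, 3.14, 3.14].

### API

Orientations are given as a rotation vector (axis times angle).
In Python, from bench import manip, vision, workorder gives the robot as it stands.
- The arm moves only by the shell command python3 -m handwheel 'ROWS' [FORCE]. ROWS is a JSON object of lists of equal length, an entry for each row: "translation": the shift along the tool's x, y, z in m, a list of three; "twist": the turn, a rotation vector about the tool's x, y, z in degrees, a list of three; "fingers": the closure, from 0 (fully open) to 1 (shut). In form: {"translation": [[x, y, z], ...], "twist": [[wx, wy, wz], ...], "fingers": [fingers, ...]}. A call has 1 to 12 rows; each row shifts and turns the commanded pose from where the row before left it, along the tool's axes as they then stand; what a row does not reach is not made up. A row lasts 1/8 s, in which the tool goes at most 62.5 mm and 10.7 degrees, less where a joint would pass 70% of its speed; a pose out of reach is approached as far as the arm can. A call is refused whole if a number of a shift passes 0.0625 or a number of a turn 10.7, either way. A call with a gripper value outside its range is refused whole. The fingers move at their own pace and stop on an object; FORCE is the grip in N (left out, the last holds). Time passes only in rows, so rows that do not move let the fingers close. It gives the time, the measured TCP pose, the force and the opening at its end, in the units of the state.
- manip.get_state(): the state, without advancing time (a new reading comes with each control period).
- vision.snapshot(name): name is "side" or "top"; returns the picture (384x512x3 uint8, red, green, blue); there is no depth.
- vision.calibration(name): a dict with "fx", "fy", "cx", "cy" (pixels), "eye" and "orientation" of the camera in the world. Camera axes: x right, y down, z forward; pixel columns grow to the right and rows downward; lengths in m; the calibration is good to about 2 mm. A picture is of the moment at which its call begins. calibration takes no time and is no camera call.
- workorder.job_done(): hands the job in, once; it reports no verdict.
Trained networks look in the newest picture that a camera, given by its name, has taken for a name from the list of things; names that differ only in an ending like _2 or _b are one class to them, and where a whole thing is asked for, a point or a joint stands for the part that bears it (a point fixed in the world has none). Each returns a list of dicts, best first, with "conf" (0 to 1); they miss things now and then, are a little off and sometimes report something else, mostly with a low value. They report only what shows in the picture. A call takes as long as a camera call.
- vision.recognise(camera, query): "rect" ([centre column, centre row, width, height] in pixels, round what is visible of it).
- vision.cut_out(camera, query): "mask" (384x512 bool, what is visible of it) and "rect" ([centre column, centre row, width, height] in pixels, round what is visible of it).
- vision.tip_of(camera, query): "position" ([column, row] in pixels: a listed point, or the origin of a listed thing).
The state is a dict: "time_s": time; "q": joint angles; "joint_vel": joint speeds; "joint_torque": joint torques, N m; "eef_pos": TCP position; "tool_rot": TCP orientation; "ft_force": force on the tool from outside, world axes, zero at the start; "ft_torque": the same for the moment, N m; "finger_gap": finger opening in m.
Only numpy, scipy, OpenCV 4.12 (cv2) and the standard library are available. Lean on these libraries where they do the work, as an engineer would, in place of code of your own. Each camera call takes 0.05 s, during which the arm holds its last target. There are 200 camera calls.

## Working session

There is one attempt and no reset: what is moved stays moved. The work goes in short steps, Python scripts to look and compute and a shell command to move; the robot and the scene stay as the last step left them, time stands still between calls to the robot, and variables do not carry over. Pictures are saved under pics/ and viewed, about 8 in all and at most 12, crops included, and the job is handed in when it is done.

```bash
mkdir -p pics
python3 - <<'E'
from bench import manip, vision
import cv2, numpy as np
for c in ("top","side"):
    im=vision.snapshot(c); cv2.imwrite(f"pics/{c}0.png",im[:,:,::-1])
    k=vision.calibration(c); print(c,{a:np.round(b,4).tolist() for a,b in k.items()})
    for q in ("gate","knob","pin","gearbox","plug_a","lever"):
        print(q,[(np.round(d["position"],1).tolist(),round(d["conf"],2)) for d in vision.tip_of(c,q)][:5])
s=manip.get_state(); print({k:np.round(v,3).tolist() for k,v in s.items()})
E
```

```text
top {'fx': 443.3617, 'fy': 443.3617, 'cx': 257.2772, 'cy': 190.1416, 'eye': [0.5203, 0.0768, 1.3561], 'orientation': [-2.1827, 2.2028, -0.0484]}
gate [([277.8, 204.6], 0.76)]
knob [([282.5, 220.3], 0.47)]
pin [([349.5, 216.4], 0.63), ([256.0, 184.0], 0.45)]
gearbox [([281.7, 207.1], 0.69), ([277.3, 208.9], 0.65)]
plug_a [([287.9, 174.4], 0.56), ([272.0, 240.8], 0.49), ([304.8, 227.8], 0.41)]
lever [([277.1, 207.2], 0.63)]
side {'fx': 458.4265, 'fy': 458.4265, 'cx': 248.0751, 'cy': 198.7466, 'eye': [0.4875, 0.7488, 0.8849], 'orientation': [-0.2182, 2.8752, -1.1374]}
gate [([270.6, 195.3], 0.93)]
knob [([287.3, 165.4], 0.85)]
pin [([234.6, 211.6], 0.52)]
gearbox [([267.3, 227.4], 0.78)]
plug_a [([310.2, 206.8], 0.58), ([229.7, 180.9], 0.37)]
lever []
{'time_s': 0.7, 'q': [-1.216, 0.434, 0.025, 1.573, -0.012, 1.134, -0.075], 'joint_vel': [-0.001, -0.001, -0.001, -0.0, 0.0, 0.0, 0.001], 'joint_torque': [-0.001, -67.012, 1.023, -31.653, 0.015, 0.002, -0.0], 'eef_pos': [0.276, 0.561, 0.216], 'tool_rot': [0.713, 3.06, 0.0], 'ft_force': [0.762, 0.587, 0.742], 'ft_torque': [-0.059, 0.009, -0.001], 'finger_gap': 0.085}
```

View pics/top0.png

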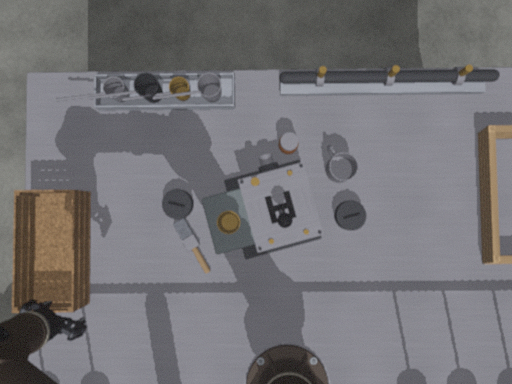

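View pics/side0.png

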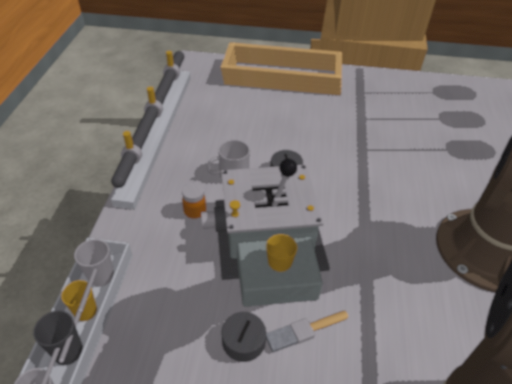

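The top view shows the plate's middle at about (280,207) and the knob at (285,220). The far-left pin is at (255,182), with plugs at (290,173), (271,241) and (306,231). The side view agrees: the tall pin is at (235,208), which is the far-left corner. Next I'll fit the gearbox pose.

```bash
cat > h.py <<'E'
import numpy as np, cv2
from bench import manip, vision
from scipy.spatial.transform import Rotation as R
from scipy.optimize import least_squares
C={c:vision.calibration(c) for c in ("top","side")}
def ray(c,p):
    k=C[c]; d=np.array([(p[0]-k["cx"])/k["fx"],(p[1]-k["cy"])/k["fy"],1])
    return np.array(k["eye"]),R.from_rotvec(k["orientation"]).as_matrix()@d
def atz(c,p,z):
    e,d=ray(c,p); return e+d*(z-e[2])/d[2]
def tri(ps):
    A=0;b=0
    for c,p in ps:
        e,d=ray(c,p); d=d/np.linalg.norm(d); P=np.eye(3)-np.outer(d,d); A=A+P;b=b+P@e
    return np.linalg.solve(A,b)
E
python3 - <<'E'
from h import *
im={c:vision.snapshot(c) for c in C}
for c in C:
    for q in ("pin","plug_a"):
        for d in vision.cut_out(c,q)[:5]: print(c,q,np.round(d["rect"],1),round(d["conf"],2))
    d=vision.recognise(c,"knob"); print([(np.round(x["rect"],1),x["conf"]) for x in d])
# fit
mod={"pl_fr":(85,-50),"pl_nr":(-85,-50),"pl_nl":(-85,50),"g":(0,0)}
obs=[("top",(287.9,174.4),(85,-50),.125),("top",(272,240.8),(-85,50),.125),("top",(304.8,227.8),(-85,-50),.125),("top",(277.8,204.6),(0,0),.12),("top",(256,184),(85,50),.12),
("side",(310.2,206.8),(-85,50),.125),("side",(229.7,180.9),(85,-50),.125),("side",(270.6,195.3),(0,0),.12),("side",(234.6,211.6),(85,50),.12)]
def f(p):
    c,s=np.cos(p[2]),np.sin(p[2]); r=[]
    for cam,px,m,z in obs:
        m=np.array(m)/1000; w=p[:2]+[c*m[0]-s*m[1],s*m[0]+c*m[1]]
        r+=list((atz(cam,px,z)[:2]-w)*1000)
    return np.array(r)
o=least_squares(f,[.48,.03,.2],loss="soft_l1",f_scale=3); print(o.x,np.round(f(o.x).reshape(-1,2),1).tolist())
k=tri([("top",(282.5,220.3)),("side",(287.3,165.4))]); print("knob",k)
c,s=np.cos(o.x[2]),np.sin(o.x[2]); print("knob in box",np.array([[c,s],[-s,c]])@(k[:2]-o.x[:2]))
big=np.hstack([cv2.resize(im["top"][150:260,195:335],None,fx=3,fy=3,interpolation=2),cv2.resize(im["side"][140:250,200:325],None,fx=3,fy=3,interpolation=2)])
cv2.imwrite("pics/crop.png",big[:,:,::-1])
E
```

```text
top plug_a [263.1 204.3 122.5 103.7] 0.3
[(array([282.6, 221.6,  16.8,  16.5]), 0.57)]
side pin [236.4 207.6   6.9  12.1] 0.69
[(array([282.9, 182.5,  23.4,  48.8]), 0.71), (array([286.1, 158.6,  35.1,  14.9]), 0.34)]
[0.53646961 0.02028335 0.26749157] [[-6.1, 4.1], [0.6, -1.2], [9.2, 4.1], [5.4, 7.2], [-5.3, -3.3], [-0.5, -0.0], [1.2, -1.1], [-3.8, -0.4], [1.0, -8.6]]
knob [0.50067427 0.01983519 0.21809559]
knob in box [-0.0346408   0.00902895]
```

View pics/crop.png

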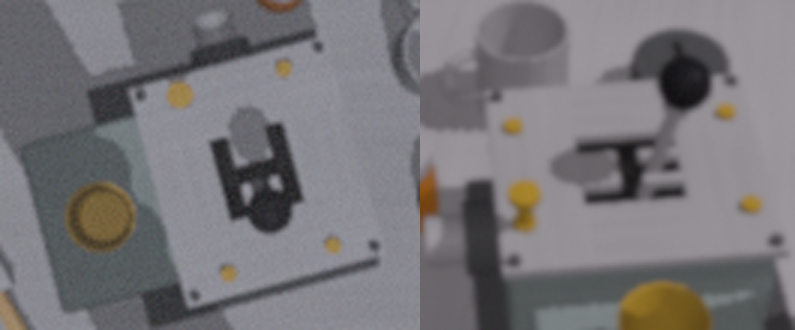

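The crop confirms the tall mushroom pin at the far-left corner and low plugs at the other three. I'll refit with hand-read pixels, namely plugs at top (289.7,172.3), (271.3,240.7) and (306,231.3), and the pin head at (255,181.3).

Run:
```python
from h import *
obs=[("top",(289.7,172.3),(85,-50),.125),("top",(271.3,240.7),(-85,50),.125),("top",(306,231.3),(-85,-50),.125),("top",(255,181.3),(85,50),.15),
("side",(310,208),(-85,50),.124),("side",(230.7,182.3),(85,-50),.124),("side",(302,177),(-85,-50),.124),("side",(235,204.3),(85,50),.15)]
def f(p):
    c,s=np.cos(p[2]),np.sin(p[2]); r=[]
    for cam,px,m,z in obs:
        m=np.array(m)/1000; w=p[:2]+[c*m[0]-s*m[1],s*m[0]+c*m[1]]
        r+=list((atz(cam,px,z)[:2]-w)*1000)
    return np.array(r)
o=least_squares(f,[.48,.03,.2],loss="soft_l1",f_scale=3); print(o.x,np.round(f(o.x).reshape(-1,2),1).tolist())
k=tri([("top",(285,220)),("side",(288,167.3))]); print("knob",k)
c,s=np.cos(o.x[2]),np.sin(o.x[2]);Q=np.array([[c,-s],[s,c]]); print("knob in box",Q.T@(k[:2]-o.x[:2]))
st=manip.get_state(); T=R.from_rotvec(st["tool_rot"]).as_matrix(); print(T.round(3))
# yaw of tool about own z so tool x along box axis
for n,p in dict(A=(-90,0),mid=(0,0),L=(0,50),FL=(50,50)).items(): print(n,o.x[:2]+Q@np.array(p)/1000)
for n,z in dict(weight_a_mid=.0225,dye_cup_mid=.0975,dye_can_mid=.043,jar_mid=.04).items():
    print(n,[(atz("top",d["position"],z)[:2].round(3).tolist(),round(d["conf"],2)) for d in vision.tip_of("top",n)][:3])
```

```text
[0.53581187 0.02073817 0.25475032] [[0.7, -0.3], [1.2, -0.9], [1.1, -0.4], [-0.1, -0.5], [-0.0, 1.1], [-0.7, 2.9], [-0.9, 1.1], [-1.2, -3.0]]
knob [0.50003144 0.01272317 0.20621228]
knob in box [-0.03664547  0.00126048]
[[-0.897  0.442  0.   ]
 [ 0.442  0.897  0.   ]
 [-0.     0.    -1.   ]]
A [ 0.44871651 -0.00194217]
mid [0.53581187 0.02073817]
L [0.52321168 0.06912448]
FL [0.57159799 0.08172467]
weight_a_mid [([0.505, -0.193], 0.97), ([0.443, 0.042], 0.26)]
dye_cup_mid [([0.498, 0.168], 0.55)]
dye_can_mid [([0.651, -0.168], 0.85)]
jar_mid [([0.741, -0.005], 0.65)]
```

The fit is good to within 1–3 mm: gate middle at (0.536, 0.021), yaw 0.255, knob at (−37, +1) in gearbox axes. The target is the far-left slot. First I'll lift, close the fingers and turn so that tool x is gearbox y and tool y is gearbox x. Then I'll travel to behind the knob.

```bash
python3 -m handwheel '{"translation":[[0,0,-0.016],[0,0,-0.016],[0,0,-0.016],[0,0,-0.016],[0,0,-0.016],[0,0,0]],"twist":[[0,0,9.84],[0,0,9.84],[0,0,9.84],[0,0,9.84],[0,0,9.84],[0,0,0]],"fingers":[1,1,1,1,1,1]}' 40
python3 -m handwheel '{"translation":[[-0.053,0.002,0],[-0.053,0.002,0],[-0.053,0.002,0],[-0.053,0.002,0],[-0.053,0.002,0],[-0.053,0.002,0],[-0.053,0.002,0],[-0.053,0.002,0],[-0.053,0.002,0],[-0.053,0.002,0],[-0.053,0.002,0],[0,0,0]],"twist":[[0,0,0],[0,0,0],[0,0,0],[0,0,0],[0,0,0],[0,0,0],[0,0,0],[0,0,0],[0,0,0],[0,0,0],[0,0,0],[0,0,0]],"fingers":[1,1,1,1,1,1,1,1,1,1,1,1]}'
cat > s.py <<'E'
from h import *
s=manip.get_state(); o=np.array([0.5358,0.0207]);c,sn=np.cos(.2548),np.sin(.2548);Q=np.array([[c,-sn],[sn,c]])
p=s["eef_pos"]; print("t",s["time_s"],"TCP box mm",(Q.T@(np.array(p[:2])-o)*1000).round(1),"z",round(p[2]*1000,1),"F box",(Q.T@np.array(s["ft_force"][:2])).round(1),round(s["ft_force"][2],1),"gap",s["finger_gap"])
T=R.from_rotvec(s["tool_rot"]).as_matrix(); print("tool y yaw",np.arctan2(T[1,1],T[0,1]).round(3),"z",T[:,2].round(3))
E
python3 s.py
```

```text
time_s: 2.05
eef_pos: [0.2765, 0.5613, 0.2969]
tool_rot: [-1.92, -2.486, -0.004]
ft_force: [0.4, 0.0, 0.2]
finger_gap: -0.0002
time_s: 3.55
eef_pos: [0.4444, -0.0023, 0.2955]
tool_rot: [1.924, 2.482, -0.001]
ft_force: [-0.8, 0.6, 0.1]
finger_gap: 0.0001
t 3.55 TCP box mm [-94.3   0.8] z 295.5 F box [-0.6  0.8] 0.1 gap 5.3721649269796e-05
tool y yaw 0.252 z [ 0.    -0.001 -1.   ]
```

```bash
python3 -m handwheel '{"translation":[[0,0,0.033],[0,0,0.033],[0,0,0.033],[0,0,0],[0,0.008,0],[0,0.008,0],[0,0.008,0],[0,0.008,0],[0,0.008,0],[0,0,0]],"twist":[[0,0,0],[0,0,0],[0,0,0],[0,0,0],[0,0,0],[0,0,0],[0,0,0],[0,0,0],[0,0,0],[0,0,0]],"fingers":[1,1,1,1,1,1,1,1,1,1]}'
python3 s.py
python3 - <<'E'
from h import *
a=vision.snapshot("top");b=vision.snapshot("side")
big=np.hstack([cv2.resize(a[150:260,195:335],None,fx=3,fy=3,interpolation=2),cv2.resize(b[140:250,200:325],None,fx=3,fy=3,interpolation=2)])
cv2.imwrite("pics/c1.png",big[:,:,::-1])
E
```

```text
time_s: 4.8
eef_pos: [0.4847, 0.012, 0.1985]
tool_rot: [1.921, 2.484, 0.003]
ft_force: [-6.0, 0.8, 19.8]
finger_gap: 0.0002
t 4.8 TCP box mm [-51.6   4.4] z 198.5 F box [-5.6  2.2] 19.8 gap 0.00020992287360626364
tool y yaw 0.254 z [ 0.002  0.001 -1.   ]
```

View pics/c1.png

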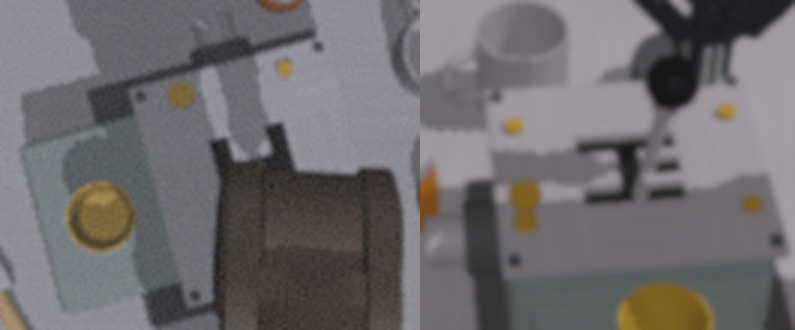

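The knob is at about side (283,168), already moved slightly. There is 20 N of vertical force, probably because the wide knuckles above the pads rest on the ball. I'll back off, rise so only the tips touch at the ball's equator, and push again.

```bash
python3 -m handwheel '{"translation":[[0,-0.012,0],[0,-0.012,0],[-0.004,0,-0.0145],[0,0,0]],"twist":[[0,0,0],[0,0,0],[0,0,0],[0,0,0]],"fingers":[1,1,1,1]}'; python3 s.py
python3 -m handwheel '{"translation":[[0,0.008,0],[0,0.008,0],[0,0.008,0],[0,0.004,0],[0,0,0]],"twist":[[0,0,0],[0,0,0],[0,0,0],[0,0,0],[0,0,0]],"fingers":[1,1,1,1,1]}'; python3 s.py
python3 - <<'E'
from h import *
b=vision.snapshot("side")
cv2.imwrite("pics/c2.png",cv2.resize(b[110:250,180:340],None,fx=4,fy=4,interpolation=2)[:,:,::-1])
E
```

```text
time_s: 5.4
eef_pos: [0.4619, 0.0018, 0.2127]
tool_rot: [1.921, 2.483, 0.003]
ft_force: [0.6, 0.3, 0.8]
finger_gap: 0.0001
t 5.4 TCP box mm [-76.3   0.4] z 212.7 F box [0.7 0.2] 0.8 gap 5.820401496943217e-05
tool y yaw 0.254 z [ 0.003  0.001 -1.   ]
time_s: 6.02
eef_pos: [0.488, 0.0091, 0.2111]
tool_rot: [-1.922, -2.485, 0.001]
ft_force: [-0.5, 0.2, -0.7]
finger_gap: 0.0
t 6.025 TCP box mm [-49.2   0.8] z 211.1 F box [-0.4  0.3] -0.7 gap 2.058900932659029e-05
tool y yaw 0.254 z [-0. -0. -1.]
```

View pics/c2.png

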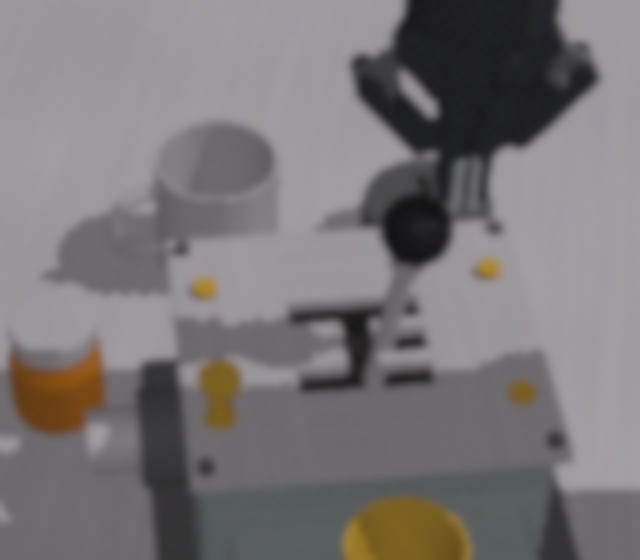

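The picture shows the knob at side (284,167) with the fingertips just behind it. The knuckles are now clear above it.

```bash
python3 -m handwheel '{"translation":[[0,0.006,-0.001],[0,0.006,-0.001],[0,0.005,-0.001],[0,0,0]],"twist":[[0,0,0],[0,0,0],[0,0,0],[0,0,0]],"fingers":[1,1,1,1]}' ; python3 s.py
cat > k.py <<'E'
from h import *
import sys
a=vision.snapshot("top");b=vision.snapshot("side")
Q=R.from_euler("z",.2548).as_matrix()
# dark-ball detection in side: recognise + Hough, ray cut at knob height
for q in vision.tip_of("side","knob")[:2]:
    p=q["position"]; print("net",np.round(p,1),round(q["conf"],2),(Q.T@(atz("side",p,.208)-[.5358,.0207,0])*1000)[:2].round(1))
cv2.imwrite(sys.argv[1],np.hstack([cv2.resize(x,None,fx=3,fy=3,interpolation=2) for x in (a[140:260,215:335],b[130:250,190:320])])[:,:,::-1])
E
python3 k.py pics/c3.png
```

```text
time_s: 6.58
eef_pos: [0.5047, 0.0135, 0.2144]
tool_rot: [1.921, 2.485, 0.0]
ft_force: [-0.1, -0.2, -0.6]
finger_gap: -0.0001
t 6.575 TCP box mm [-31.9   0.9] z 214.4 F box [-0.2 -0.1] -0.6 gap -5.738550165091317e-05
tool y yaw 0.254 z [ 0. -0. -1.]
net [284.6 167.8] 0.94 [-28.9   4.1]
```

View pics/c3.png

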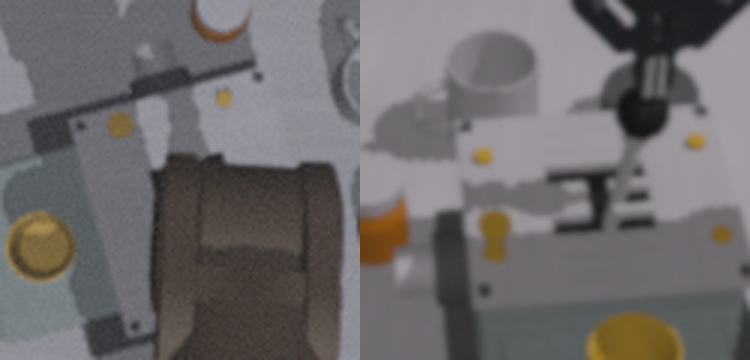

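Run:
```python
from h import *
def proj(c,X):
    k=C[c]; v=R.from_rotvec(k["orientation"]).as_matrix().T@(np.array(X)-k["eye"]); return np.round([k["fx"]*v[0]/v[2]+k["cx"],k["fy"]*v[1]/v[2]+k["cy"]],1)
p=np.array(manip.get_state()["eef_pos"])
for n,d in dict(tcp=0,tip=-.014).items(): print(n,proj("side",p+[0,0,d]))
Q=R.from_euler("z",.2548).as_matrix(); o=np.array([.5358,.0207,0])
for x in (-37,-29,-20,-10,0): print(x,proj("side",o+Q@np.array([x/1e3,0,.02+np.sqrt(.19**2-(x/1e3)**2)])),proj("top",o+Q@np.array([x/1e3,0,.02+np.sqrt(.19**2-(x/1e3)**2)])))
```

```text
tcp [286.3 164.5]
tip [285.8 169.3]
-37 [287.9 166.8] [285.5 220.1]
-29 [284.3 166.6] [284.7 217.1]
-20 [280.3 166.5] [283.9 213.8]
-10 [275.7 166.5] [282.8 210. ]
0 [271.2 166.7] [281.8 206.3]
```

The knob has not moved although the TCP reads almost at it. I'll take an enhanced zoom to see where the fingertips really are.

Run:
```python
from h import *
b=vision.snapshot("side")[120:190,245:325]
b=np.clip((b/255.)**.45*255,0,255).astype(np.uint8)
cv2.imwrite("pics/c4.png",cv2.resize(b,None,fx=8,fy=8,interpolation=2)[:,:,::-1])
```

```text
(no output)
```

View pics/c4.png

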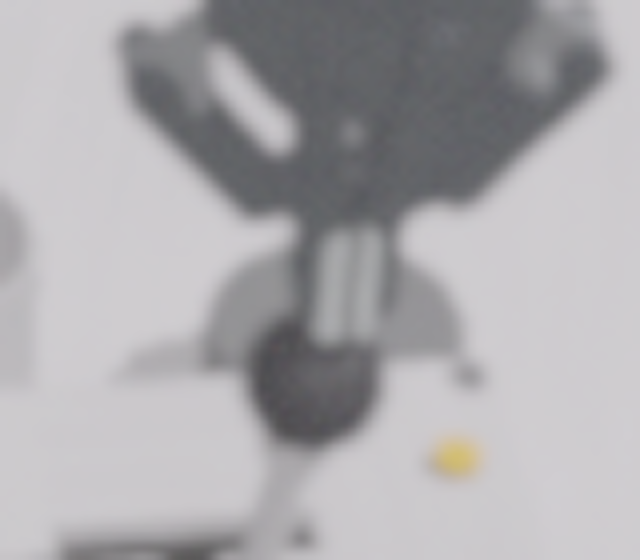

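The pads' bottom is at about side (288.5,163), brushing the top of the ball, though I expected (286,169). The real tips therefore sit about 15 mm higher than I took them to be, and the earlier upward force came from tips on the upper ball. I'll back off, go about 30 mm lower and push again.

```bash
python3 -m handwheel '{"translation":[[0,-0.025,0],[0,-0.025,0],[0,0,0.016],[0,0,0.016],[0,0,0],[0,0.008,0],[0,0.008,0],[0,0,0]],"twist":[[0,0,0],[0,0,0],[0,0,0],[0,0,0],[0,0,0],[0,0,0],[0,0,0],[0,0,0]],"fingers":[1,1,1,1,1,1,1,1]}' ; python3 s.py
python3 -m handwheel '{"translation":[[0,0.006,0],[0,0.006,0],[0,0,0]],"twist":[[0,0,0],[0,0,0],[0,0,0]],"fingers":[1,1,1]}' ; python3 s.py
python3 - <<'E'
from h import *
b=vision.snapshot("side")[120:190,245:325]
print([(q["position"],q["conf"]) for q in vision.tip_of("side","knob")])
b=np.clip((b/255.)**.45*255,0,255).astype(np.uint8)
cv2.imwrite("pics/c5.png",cv2.resize(b,None,fx=6,fy=6,interpolation=2)[:,:,::-1])
E
```

```text
time_s: 7.78
eef_pos: [0.4724, 0.005, 0.1826]
tool_rot: [1.921, 2.485, 0.001]
ft_force: [0.2, 0.2, 0.1]
finger_gap: -0.0002
t 7.775 TCP box mm [-65.3   0.8] z 182.6 F box [0.2 0.1] 0.1 gap -0.00022945269888759295
tool y yaw 0.255 z [ 0.001 -0.    -1.   ]
time_s: 8.15
eef_pos: [0.483, 0.0078, 0.1822]
tool_rot: [-1.922, -2.485, 0.001]
ft_force: [-2.6, -0.4, 2.2]
finger_gap: -0.0001
t 8.15 TCP box mm [-54.3   0.9] z 182.2 F box [-2.6  0.3] 2.2 gap -0.00011079486804239931
tool y yaw 0.254 z [-0. -0. -1.]
[([282.7, 167.1], 0.75), ([266.3, 230.0], 0.19)]
```

View pics/c5.png

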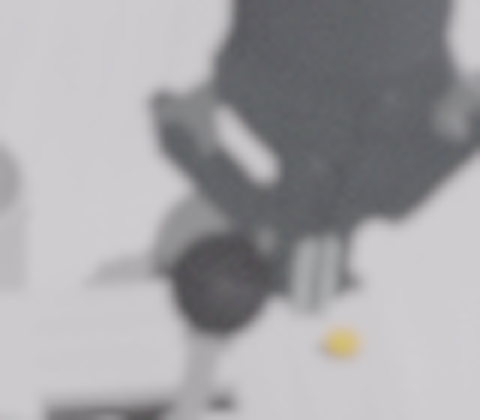

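The contact is now good, with the fingertips directly behind the ball. The knob is at (282,167), so x ≈ −24. I'll push on to the channel.

```bash
python3 -m handwheel '{"translation":[[0,0.006,-0.001],[0,0.006,-0.001],[0,0.005,-0.001],[0,0,0]],"twist":[[0,0,0],[0,0,0],[0,0,0],[0,0,0]],"fingers":[1,1,1,1]}' ; python3 s.py
python3 -m handwheel '{"translation":[[0,0.005,0],[0,0.004,0],[0,0,0]],"twist":[[0,0,0],[0,0,0],[0,0,0]],"fingers":[1,1,1]}' ; python3 s.py
python3 - <<'E'
from h import *
vision.snapshot("side"); Q=R.from_euler("z",.2548).as_matrix()
for q in vision.tip_of("side","knob")[:2]:
    p=q["position"]; print(np.round(p,1),q["conf"],(Q.T@(atz("side",p,.209)-[.5358,.0207,0])*1000)[:2].round(1))
E
```

```text
time_s: 8.75
eef_pos: [0.4999, 0.0123, 0.1852]
tool_rot: [1.921, 2.485, -0.0]
ft_force: [-1.8, 0.0, 0.9]
finger_gap: -0.0
t 8.75 TCP box mm [-36.9   0.9] z 185.2 F box [-1.7  0.5] 0.9 gap -1.4118371985169163e-05
tool y yaw 0.254 z [ 0. -0. -1.]
time_s: 9.12
eef_pos: [0.5085, 0.0144, 0.1854]
tool_rot: [1.922, 2.485, 0.0]
ft_force: [-1.6, -0.3, 2.1]
finger_gap: 0.0
t 9.125 TCP box mm [-28.    0.8] z 185.4 F box [-1.6  0.1] 2.1 gap 2.1547374622992325e-05
tool y yaw 0.254 z [ 0. -0. -1.]
[271.3 167.5] 0.98 [-0.1  1.5]
```

The knob is at x ≈ 0, y ≈ 1, in the cross channel. Now I'll go round to its right side and push toward +y.

```bash
python3 -m handwheel '{"translation":[[0,-0.02,0],[-0.03,0,0],[-0.035,0,0],[0,0.025,0],[0,0.023,0],[0,0,0]],"twist":[[0,0,0],[0,0,0],[0,0,0],[0,0,0],[0,0,0],[0,0,0]],"fingers":[1,1,1,1,1,1]}' ; python3 s.py
python3 -m handwheel '{"translation":[[0.012,0,0],[0.012,0,0],[0.008,0,0],[0.006,0,0],[0.006,0,0],[0.006,0,0],[0,0,0]],"twist":[[0,0,0],[0,0,0],[0,0,0],[0,0,0],[0,0,0],[0,0,0],[0,0,0]],"fingers":[1,1,1,1,1,1,1]}' ; python3 s.py
cat > n.py <<'E'
from h import *
vision.snapshot("side"); Q=R.from_euler("z",.2548).as_matrix()
for q in vision.tip_of("side","knob")[:2]:
  for z in (.203,.209):
    p=q["position"]; print(np.round(p,1),q["conf"],z,(Q.T@(atz("side",p,z)-[.5358,.0207,0])*1000)[:2].round(1))
E
python3 n.py
```

```text
time_s: 9.98
eef_pos: [0.5531, -0.0409, 0.1851]
tool_rot: [1.92, 2.485, 0.001]
ft_force: [-0.4, -0.2, -0.7]
finger_gap: -0.0002
t 9.975 TCP box mm [  1.2 -64. ] z 185.1 F box [-0.4 -0.1] -0.7 gap -0.00020238255393066363
tool y yaw 0.255 z [ 0.001 -0.001 -1.   ]
time_s: 10.85
eef_pos: [0.539, 0.0074, 0.1854]
tool_rot: [-1.921, -2.486, -0.0]
ft_force: [0.8, -1.9, 1.1]
finger_gap: -0.0001
t 10.85 TCP box mm [ -0.3 -13.7] z 185.4 F box [ 0.3 -2.1] 1.1 gap -0.00010543633600559696
tool y yaw 0.255 z [ 0.  0. -1.]
[267.4 174.4] 0.9 0.203 [10.1 15.8]
[267.4 174.4] 0.9 0.209 [11.2 22. ]
```

```bash
python3 n.py
python3 - <<'E'
from h import *
def proj(c,X):
    k=C[c]; v=R.from_rotvec(k["orientation"]).as_matrix().T@(np.array(X)-k["eye"]); return np.round([k["fx"]*v[0]/v[2]+k["cx"],k["fy"]*v[1]/v[2]+k["cy"]],1)
Q=R.from_euler("z",.2548).as_matrix(); o=np.array([.5358,.0207,0])
for x,y in ((0,0),(0,18),(0,22),(6,18),(0,50),(50,50),(20,50)): print(x,y,proj("side",o+Q@np.array([x/1e3,y/1e3,.02+np.sqrt(.19**2-(x/1e3)**2-(y/1e3)**2)])))
b=vision.snapshot("side")[120:200,235:325]
b=np.clip((b/255.)**.45*255,0,255).astype(np.uint8)
cv2.imwrite("pics/c6.png",cv2.resize(b,None,fx=6,fy=6,interpolation=2)[:,:,::-1])
E
```

```text
[268.6 171.5] 0.89 0.203 [6.3 7.1]
[268.6 171.5] 0.89 0.209 [ 7.4 13.4]
0 0 [271.2 166.7]
0 18 [272.3 172.7]
0 22 [272.6 174.1]
6 18 [269.6 172.9]
0 50 [274.4 185.2]
50 50 [250.6 189.2]
20 50 [264.9 186.2]
```

View pics/c6.png

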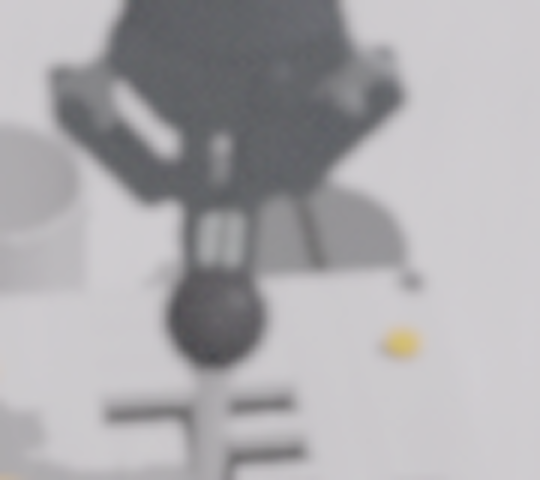

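The knob is at side (271,173), so about x = 3, y = 18, with the fingers squarely on its right. I'll continue.

```bash
python3 -m handwheel '{"translation":[[0.006,0,0],[0.006,0,0],[0.006,0,0],[0.006,0,0],[0,0,0]],"twist":[[0,0,0],[0,0,0],[0,0,0],[0,0,0],[0,0,0]],"fingers":[1,1,1,1,1]}' ; python3 s.py
python3 -m handwheel '{"translation":[[0.004,0,0],[0.003,0,0],[0,0,0]],"twist":[[0,0,0],[0,0,0],[0,0,0]],"fingers":[1,1,1]}' ; python3 s.py;python3 n.py;python3 n.py
```

```text
time_s: 11.72
eef_pos: [0.5326, 0.031, 0.1852]
tool_rot: [-1.92, -2.486, 0.0]
ft_force: [-0.1, -1.9, -0.8]
finger_gap: -0.0
t 11.725 TCP box mm [-0.5 10.8] z 185.2 F box [-0.6 -1.8] -0.8 gap -4.041276720143484e-05
tool y yaw 0.255 z [-0.001  0.    -1.   ]
time_s: 12.1
eef_pos: [0.5311, 0.0372, 0.1853]
tool_rot: [-1.921, -2.485, -0.0]
ft_force: [-0.1, -1.9, -1.6]
finger_gap: 0.0002
t 12.1 TCP box mm [-0.4 17.2] z 185.3 F box [-0.6 -1.8] -1.6 gap 0.00021224964260844459
tool y yaw 0.255 z [-0.  0. -1.]
[274.1 183.2] 0.9 0.203 [-0.3 43.7]
[274.1 183.2] 0.9 0.209 [ 0.9 49.6]
[271.7 183.5] 0.77 0.203 [ 4.8 44.1]
[271.7 183.5] 0.77 0.209 [ 6. 50.]
```

```bash
python3 -m handwheel '{"translation":[[0.002,0,0],[0.0015,0,0],[0,0,0]],"twist":[[0,0,0],[0,0,0],[0,0,0]],"fingers":[1,1,1]}' ; python3 s.py;python3 n.py;python3 n.py
```

```text
time_s: 12.68
eef_pos: [0.5303, 0.0405, 0.1853]
tool_rot: [-1.922, -2.485, -0.0]
ft_force: [0.4, -1.6, -1.4]
finger_gap: -0.0001
t 12.675 TCP box mm [-0.4 20.5] z 185.3 F box [-0.1 -1.7] -1.4 gap -8.549787408957384e-05
tool y yaw 0.254 z [ 0.  0. -1.]
[275.8 186. ] 0.66 0.203 [-2.7 52.2]
[275.8 186. ] 0.66 0.209 [-1.4 58.1]
[274.1 185.6] 0.9 0.203 [ 0.7 50.7]
[274.1 185.6] 0.9 0.209 [ 1.9 56.6]
```

The knob is at about y = 51, x ≈ 0. Now I'll go round behind it and push forward into the far-left slot.

```bash
python3 -m handwheel '{"translation":[[-0.018,0,0],[0,-0.03,0],[0,-0.03,0],[0.024,0,0],[0.024,0,0],[0,0,0.002],[0,0.010,0],[0,0.008,0],[0,0,0]],"twist":[[0,0,0],[0,0,0],[0,0,0],[0,0,0],[0,0,0],[0,0,0],[0,0,0],[0,0,0],[0,0,0]],"fingers":[1,1,1,1,1,1,1,1,1]}' ; python3 s.py
python3 -m handwheel '{"translation":[[0,0.006,0],[0,0.006,0],[0,0.006,0],[0,0.006,0],[0,0,0]],"twist":[[0,0,0],[0,0,0],[0,0,0],[0,0,0],[0,0,0]],"fingers":[1,1,1,1,1]}' ; python3 s.py;python3 n.py;python3 n.py
python3 - <<'E'
from h import *
b=vision.snapshot("side")[130:220,225:325]
b=np.clip((b/255.)**.45*255,0,255).astype(np.uint8)
cv2.imwrite("pics/c7.png",cv2.resize(b,None,fx=6,fy=6,interpolation=2)[:,:,::-1])
E
```

```text
time_s: 14.0
eef_pos: [0.4831, 0.0583, 0.1833]
tool_rot: [1.923, 2.484, -0.0]
ft_force: [-0.1, 0.5, -0.6]
finger_gap: 0.0001
t 14.0 TCP box mm [-41.5  49.7] z 183.3 F box [0.  0.5] -0.6 gap 6.489572155575008e-05
tool y yaw 0.253 z [ 0.001 -0.001 -1.   ]
time_s: 14.62
eef_pos: [0.5058, 0.0649, 0.1834]
tool_rot: [1.922, 2.485, 0.0]
ft_force: [-1.9, -1.0, 2.5]
finger_gap: -0.0003
t 14.625 TCP box mm [-17.9  50.3] z 183.4 F box [-2.  -0.5] 2.5 gap -0.00026899339318025206
tool y yaw 0.254 z [ 0. -0. -1.]
[265.6 185.9] 0.75 0.203 [18.6 49.9]
[265.6 185.9] 0.75 0.209 [19.6 55.8]
```

View pics/c7.png

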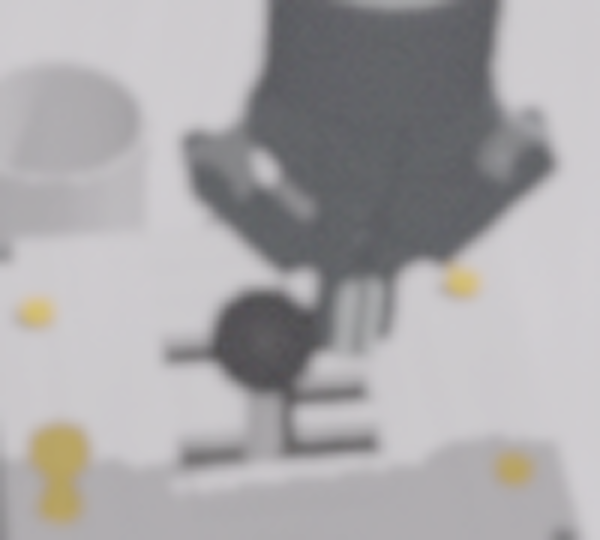

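The knob, at (269,187), is entering the far-left slot, x ≈ 13. I'll keep pushing until I feel the sprung end.

```bash
python3 -m handwheel '{"translation":[[0,0.006,0.001],[0,0.006,0.001],[0,0.006,0.001],[0,0.006,0.001],[0,0.005,0.001],[0,0,0]],"twist":[[0,0,0],[0,0,0],[0,0,0],[0,0,0],[0,0,0],[0,0,0]],"fingers":[1,1,1,1,1,1]}' ; python3 s.py
python3 -m handwheel '{"translation":[[0,0.003,0],[0,0.003,0],[0,0,0]],"twist":[[0,0,0],[0,0,0],[0,0,0]],"fingers":[1,1,1]}' ; python3 s.py;python3 n.py;python3 n.py
```

```text
time_s: 15.62
eef_pos: [0.5336, 0.072, 0.1781]
tool_rot: [1.922, 2.485, -0.001]
ft_force: [-2.0, -0.5, 2.8]
finger_gap: -0.0002
t 15.625 TCP box mm [10.8 50.2] z 178.1 F box [-2. -0.] 2.8 gap -0.00017171152173169301
tool y yaw 0.254 z [-0. -0. -1.]
time_s: 16.0
eef_pos: [0.5371, 0.0729, 0.1777]
tool_rot: [-1.921, -2.482, 0.005]
ft_force: [-9.3, -2.5, 6.1]
finger_gap: -0.0002
t 16.0 TCP box mm [14.4 50.2] z 177.7 F box [-9.6 -0.1] 6.1 gap -0.00018640835762528165
tool y yaw 0.254 z [-0.004 -0.001 -1.   ]
[252.4 188.4] 0.6 0.203 [46.9 54.5]
[252.4 188.4] 0.6 0.209 [47.7 60.4]
[234.2 159. ] 0.44 0.203 [ 76.7 -39.9]
[234.2 159. ] 0.44 0.209 [ 77.2 -33.3]
```

The end stop is felt: 9.6 N, up from the 2 N running force. I'll give one small final nudge, then retreat, lift clear and look.

```bash
python3 -m handwheel '{"translation":[[0,0.002,0],[0,0,0]],"twist":[[0,0,0],[0,0,0]],"fingers":[1,1]}' ; python3 s.py
python3 -m handwheel '{"translation":[[0,-0.01,0],[0,-0.03,0],[0,-0.04,0],[0,-0.04,-0.04],[0,-0.03,-0.06],[-0.06,0,-0.02],[-0.06,0,0],[-0.06,0,0],[-0.06,0,0],[-0.06,0,0],[0,0,0]],"twist":[[0,0,0],[0,0,0],[0,0,0],[0,0,0],[0,0,0],[0,0,0],[0,0,0],[0,0,0],[0,0,0],[0,0,0],[0,0,0]],"fingers":[1,1,1,1,1,1,1,1,1,1,1]}' ; python3 s.py;python3 n.py
python3 - <<'E'
from h import *
a=vision.snapshot("top")[140:260,165:335];b=vision.snapshot("side")[140:260,180:320]
cv2.imwrite("pics/c8.png",np.hstack([cv2.resize(x,None,fx=2.5,fy=2.5,interpolation=2) for x in (a,b)])[:,:,::-1])
print([(q["position"],q["conf"]) for q in vision.tip_of("top","knob")])
E
```

```text
time_s: 16.45
eef_pos: [0.5382, 0.0733, 0.1776]
tool_rot: [-1.92, -2.481, 0.007]
ft_force: [-12.6, -3.8, 6.7]
finger_gap: 0.0001
t 16.45 TCP box mm [15.5 50.3] z 177.6 F box [-13.1  -0.5] 6.7 gap 5.785095950966147e-05
tool y yaw 0.254 z [-0.006 -0.001 -1.   ]
time_s: 17.82
eef_pos: [0.4723, -0.2588, 0.2937]
tool_rot: [1.931, 2.475, -0.006]
ft_force: [-0.6, 0.5, -1.0]
finger_gap: 0.0002
t 17.825 TCP box mm [-131.9 -254.4] z 293.7 F box [-0.5  0.6] -1.0 gap 0.0001619451971642146
tool y yaw 0.246 z [-0.001 -0.004 -1.   ]
[253.1 189. ] 0.73 0.203 [45.7 56.4]
[253.1 189. ] 0.73 0.209 [46.5 62.2]
[([255.3, 197.2], 0.48)]
```

View pics/c8.png

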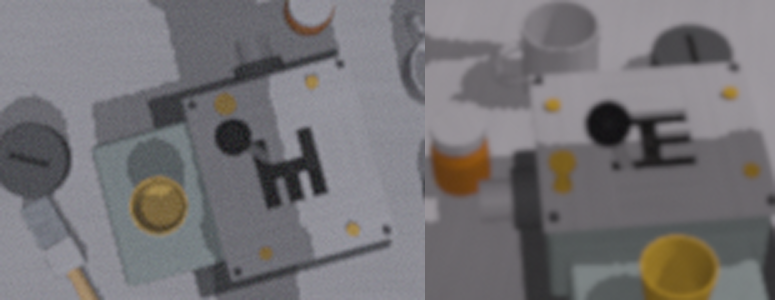

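Run:
```python
from h import *
k=tri([("top",(258.2,194.8)),("side",(253.2,189.6))]); Q=R.from_euler("z",.2548).as_matrix(); print((Q.T@(k-[.5358,.0207,0])*1000).round(1))
for c,p in (("top",(258.2,194.8)),("side",(253.2,189.6))): print((Q.T@(atz(c,p,.1965)-[.5358,.0207,0])*1000).round(1))
```

```text
[ 44.9  51.1 195.8]
[ 45.1  51.1 196.5]
[ 44.8  51.9 196.5]
```

The height and y fit, but x reads 45 mm against the nominal 50. The force slope at the end was 3.2 N/mm, which matches the sprung end. I'll check the knob more exactly by its dark blob.

Run:
```python
from h import *
Q=R.from_euler("z",.2548).as_matrix()
P={}
for c,g in (("top",(258,195)),("side",(253,190))):
    im=sum(vision.snapshot(c).astype(float) for _ in range(3))/3
    m=(im.max(2)<50).astype(np.uint8)
    m=cv2.morphologyEx(m,cv2.MORPH_OPEN,cv2.getStructuringElement(2,(5,5)))
    n,l,st,ce=cv2.connectedComponentsWithStats(m)
    i=l[int(g[1]),int(g[0])]; print(c,i,st[i],ce[i].round(2)); P[c]=(st[i][0]+(st[i][2]-1)/2,st[i][1]+(st[i][3]-1)/2)
    print(P[c],(Q.T@(atz(c,ce[i],.1965)-[.5358,.0207,0])*1000).round(1))
def proj(c,X):
    k=C[c]; v=R.from_rotvec(k["orientation"]).as_matrix().T@(np.array(X)-k["eye"]); return np.round([k["fx"]*v[0]/v[2]+k["cx"],k["fy"]*v[1]/v[2]+k["cy"]],1)
for c in C: print(c,proj(c,np.array([.5358,.0207,0])+Q@[.050,.050,.1965]), proj(c,np.array([.5358,.0207,0])+Q@[.045,.050,.1965]))
```

```text
top 1 [252 188  13  14 134] [257.88 194.33]
(np.float64(258.0), np.float64(194.5)) [ 46.6  51.6 196.5]
side 7 [245 182  17  16 210] [253.04 189.34]
(np.float64(253.0), np.float64(189.5)) [ 45.1  51.1 196.5]
top [258.1 192.9] [258.6 194.7]
side [250.6 189.1] [253. 189.]
```

The blob reads 45–47 mm. There is plenty of time, so I'll go back and press once more, gently, to see whether it really is at its end.

```bash
python3 -m handwheel '{"translation":[[0.061,0,0],[0.061,0,0],[0.061,0,0],[0.061,0,0],[0.061,0,0],[0,0.02,0.05],[0,0.02,0.06],[0,0.04,0.005],[0,0.04,0],[0,0,0]],"twist":[[0,0,0],[0,0,0],[0,0,0],[0,0,0],[0,0,0],[0,0,0],[0,0,0],[0,0,0],[0,0,0],[0,0,0]],"fingers":[1,1,1,1,1,1,1,1,1,1]}' ; python3 s.py
```

```text
time_s: 19.62
eef_pos: [0.5147, 0.0734, 0.1793]
tool_rot: [1.919, 2.485, -0.001]
ft_force: [-0.9, 0.5, -0.5]
finger_gap: 0.0002
t 19.625 TCP box mm [-7.1 56.3] z 179.3 F box [-0.7  0.7] -0.5 gap 0.00021365266445664532
tool y yaw 0.256 z [ 0.001 -0.002 -1.   ]
```

```bash
python3 -m handwheel '{"translation":[[-0.005,0.008,0.001],[0,0.008,0],[0,0.002,0],[0,0,0]],"twist":[[0,0,0],[0,0,0],[0,0,0],[0,0,0]],"fingers":[1,1,1,1]}' ; python3 s.py
python3 -m handwheel '{"translation":[[0,0.003,0],[0,0,0]],"twist":[[0,0,0],[0,0,0]],"fingers":[1,1]}' ; python3 s.py
python3 -m handwheel '{"translation":[[0,0.003,0],[0,0,0]],"twist":[[0,0,0],[0,0,0]],"fingers":[1,1]}' ; python3 s.py
```

```text
time_s: 20.12
eef_pos: [0.531, 0.0723, 0.1788]
tool_rot: [-1.922, -2.485, -0.001]
ft_force: [-0.4, 0.1, 0.1]
finger_gap: 0.0006
t 20.125 TCP box mm [ 8.4 51.2] z 178.8 F box [-0.3  0.2] 0.1 gap 0.0006431221250250273
tool y yaw 0.254 z [ 0.  0. -1.]
time_s: 20.38
eef_pos: [0.5341, 0.0731, 0.1787]
tool_rot: [1.922, 2.485, 0.0]
ft_force: [0.3, 0.2, 0.4]
finger_gap: 0.0002
t 20.375 TCP box mm [11.5 51.2] z 178.7 F box [0.3 0.2] 0.4 gap 0.00023988177098123104
tool y yaw 0.254 z [ 0.  0. -1.]
time_s: 20.62
eef_pos: [0.536, 0.0736, 0.1784]
tool_rot: [-1.921, -2.484, 0.002]
ft_force: [-5.6, -0.6, 3.0]
finger_gap: 0.0001
t 20.625 TCP box mm [13.5 51.1] z 178.4 F box [-5.6  0.8] 3.0 gap 5.620076167913193e-05
tool y yaw 0.254 z [-0.002 -0.    -1.   ]
```

```bash
python3 -m handwheel '{"translation":[[0,0.003,0],[0,0.003,0],[0,0,0],[0,0,0]],"twist":[[0,0,0],[0,0,0],[0,0,0],[0,0,0]],"fingers":[1,1,1,1]}' ; python3 s.py
python3 -m handwheel '{"translation":[[0,-0.01,0],[0,-0.03,0],[0,-0.04,0],[0,-0.04,-0.04],[0,-0.03,-0.06],[-0.06,0,-0.02],[-0.06,0,0],[-0.06,0,0],[-0.06,0,0],[-0.06,0,0],[0,0,0],[0,0,0]],"twist":[[0,0,0],[0,0,0],[0,0,0],[0,0,0],[0,0,0],[0,0,0],[0,0,0],[0,0,0],[0,0,0],[0,0,0],[0,0,0],[0,0,0]],"fingers":[1,1,1,1,1,1,1,1,1,1,1,1]}' ; python3 s.py
python3 - <<'E'
from h import *
Q=R.from_euler("z",.2548).as_matrix()
for c,g in (("top",(258,195)),("side",(253,190))):
    im=sum(vision.snapshot(c).astype(float) for _ in range(3))/3
    m=cv2.morphologyEx((im.max(2)<50).astype(np.uint8),cv2.MORPH_OPEN,cv2.getStructuringElement(2,(5,5)))
    n,l,st,ce=cv2.connectedComponentsWithStats(m); i=l[g[1],g[0]]
    print(c,ce[i].round(2),(Q.T@(atz(c,ce[i],.1965)-[.5358,.0207,0])*1000).round(1))
E
```

```text
time_s: 21.12
eef_pos: [0.539, 0.0745, 0.1779]
tool_rot: [-1.919, -2.48, 0.007]
ft_force: [-14.4, -2.9, 8.4]
finger_gap: -0.0
t 21.125 TCP box mm [16.7 51.3] z 177.9 F box [-14.7   0.8] 8.4 gap -2.8208548872015693e-05
tool y yaw 0.254 z [-0.007 -0.    -1.   ]
time_s: 22.62
eef_pos: [0.4712, -0.2359, 0.2948]
tool_rot: [-1.925, -2.482, 0.001]
ft_force: [0.4, 1.0, -0.7]
finger_gap: 0.0004
t 22.625 TCP box mm [-127.2 -232.1] z 294.8 F box [0.6 0.8] -0.7 gap 0.0004116371831774988
tool y yaw 0.252 z [-0.001 -0.    -1.   ]
top [257.75 194.21] [ 46.9  51.8 196.5]
side [252.72 189.3 ] [ 45.7  50.9 196.5]
```

```bash
python3 -c "
from bench import workorder; print(workorder.job_done())"
```

```text
the job is handed in; nothing more can be done
None
```

The lever is in the far-left slot, which is the one the mushroom-headed pin stands behind, and I have handed the job in. I pushed it with closed fingers only: out of the rest slot, left along the cross channel, then forward to the slot's end.

- **Seated:** on two presses the end pushed back at about 3 N/mm, as the sprung stop should. The peak force along the push was about 15 N, and the lever did not creep between presses.
- **Final knob position:** in gearbox axes the cameras put it at about x = 46, y = 51 mm. That x is 3–4 mm short of the nominal 50. I took it as measuring bias, since the force check says the lever is at its stop, but I could not confirm that.
- **Clear of everything:** the arm ended well away from the lever with no contact force, about 22.6 s into the 58 s.
- **Bystanders:** the last picture, taken before the second press, showed the cup, jar, can, brush and weights apparently where they stood. I did not measure their positions.
- **Early misstep:** the first push ran with the fingertips too high on the ball and gave about 20 N upward for a moment. It moved the knob only about 8 mm forward within the rest slot. I backed off, went lower and pushed again.

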